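# Refit a coffee grinder's upper burr carrier without jamming its thread

## Task

The coffee grinder has been cleaned: put its upper burr carrier back into the throat and screw it fully home, its flange flush on the rim, then let go and leave everything else where it stands. The thread's entry gaps cannot be lined up by measuring, so rest the carrier lightly on the thread, turn it backward (anticlockwise seen from above) until it drops a step, and only then screw it forward (clockwise) to the stop. Be gentle: never drop it in, press hard or force it round.

Things in the scene. Friction and masses are not known exactly. Their poses are not given: they have to be found in the camera images.
- burr_carrier: Upper burr carrier: loose round black part, about 0.22 kg, upright on the worktop. Origin: centre of its foot, z up. From the foot: steel skirt 52 mm wide, 32 mm tall, tapered at the foot, with four steel lugs (5 mm thick, 90 degrees apart, on x and y, 10 mm above the foot, tips 31.7 mm off the axis); flange 84 mm wide, 5 mm thick; knurled grip 50 mm wide, 30 mm tall. Grip it at any yaw.
- carrier_flange (a point): Centre of the underside of the carrier's flange, 32 mm above its foot; z up along its axis. The grip runs from 5 to 35 mm above this point. Height over grinder_rim: 9 to 14 mm while the lugs ride on the thread, about 19 mm if they stand on the posts, about 5 mm once dropped through the gaps, 0 when home. A grip of about 25 N is enough; it slips before the thread is harmed. Press with 3 to 6 N.
- grinder: Coffee grinder fixed on the worktop: steel housing on a black base, 125 mm wide, round black collar on top, chute and cup in front. Origin: on the worktop, under the throat's axis; x to its back, z up. Throat: bore 66 mm, with a four-start thread 54 mm inside its ridges. The thread's angle varies and is not told. Right-handed: clockwise from above screws down.
- grinder_rim (a point): Centre of the throat's mouth, level with its flat rim (94 mm wide), 200 mm above the worktop; z up. Inside, four thread ridges alternate with gaps; a post stands at the anticlockwise side of each gap. On a ridge, turning back climbs 4.3 mm per rad to the gap (at most 1.5 rad away); turning forward jams on a post. In the gap it drops 9 mm; then 1.3 rad forward, sinking 5 mm, to a hard stop.
- coffee_jar: Bystander: glass coffee jar with a red lid, 60 mm wide, 100 mm tall; origin under its centre.
- sugar_jar: Bystander: glass sugar jar with a red lid, 68 mm wide, 105 mm tall; origin under its centre.
- mug_1: Bystander: green and white mug, 92 mm wide, 93 mm tall; origin under its centre.
- tumbler_1: Bystander: clear drinking glass, 81 mm wide, 93 mm tall, behind the grinder; origin under its centre.
- brush: Bystander: cleaning brush with a wooden handle, 150 mm long, lying flat; origin under its middle.
- teaspoon_1: Bystander: steel teaspoon, 139 mm long, lying flat; origin under its middle.

How it is judged:
By the outcome, as a careful person would: the job done as asked, in the order asked, and still so for the second after the job is handed in, with the robot touching nothing.
It also fails if it takes over 64 s, if anything falls off the work surface, if the arm or the gripper's body presses on something with over 40 N, if the wrist force passes 120 N, or if a joint passes its speed limit or range.

## Robot

A 6-joint arm with a two-finger parallel gripper is mounted at the origin on a cart in front of the work surface, level with it; the furniture and walls round the work are solid. World frame = base frame: x ahead of the robot, y to its left, z up, the work surface at z = 0. Lengths are in m, angles in rad, forces in N, time in s.
With the tool pointing down it reaches from about 0.325 to 0.75 m from the base axis. Payload 7.6 kg.
Tool frame: the origin (TCP) lies on the centre line of the jaws, within the pads' length; the fingertips stand 14 mm ahead of it and the grasp point (between the pads) lies 5 mm behind it; z points along the fingers, y is the line along which they close (so a half turn about z gives the same grasp; the last joint's range is limited). The gripper opens to 85 mm and grips with 20 to 120 N. Pads are 22 mm wide; open, the fingers measure 114 mm over their backs; the gripper's body (76 mm by 85 mm) begins 54 mm behind the grasp point. The pads swing forward as they close: fully open they stand 13 mm farther back than shut.
Start: joints at [-1.388, 0.052, 1.401, -0, 1.689, -0.07], TCP at [0.131, -0.508, 0.245] pointing down, gripper open.
Joint ranges: [-2.9, 2.9], [-0.91, 2.17], [0.12, 2.37], [-1.06, 4.2], [0.26, 2.73], [-2.93, 2.93]. Speed limits (rad/s): [2.57, 2.57, 3.01, 3.14, 3.14, 3.14].

## Interface

Orientations are given as a unit quaternion [x, y, z, w].
In Python, from workcell import r gives the robot as it stands.
- The arm moves only by the shell command python3 -m pendant 'ROWS' [FORCE]. ROWS is JSON, a list of rows, each an object of numbers: "dx", "dy", "dz": the shift along the tool's x, y, z in m; "ax", "ay", "az": the turn, a rotation vector about the tool's x, y, z in rad; "jaw": the finger opening in m, from 0 to 0.0854. A call has 1 to 12 rows; each row is the pose to reach, as a shift and turn from the pose commanded when the call began, along the tool's axes at that moment; what a row does not reach only later rows make up. A row lasts 1/10 s, in which the tool goes at most 50 mm and 8.59 degrees, less where a joint would pass 70% of its speed; a pose out of reach is approached as far as the arm can. A call with a gripper value outside its range is refused whole. The fingers move at their own pace and stop on an object; FORCE is the grip in N (left out, the last holds). Time passes only in rows, so rows that repeat a pose let the fingers close. It gives the time, the measured TCP pose, the force, the opening and the grip force at its end, in the units of the state.
- r.read_state(): the state, without advancing time (a new reading comes with each control period).
- r.get_image(name): name is "side" or "top" or "wrist"; returns a dict with "image" (420x560x3 uint8, blue, green, red), "fx", "fy", "cx", "cy" (pixels), "position" and "orientation" of the camera in the world; the wrist camera has in their place "hand_eye" (4x4, takes a point from camera to tool coordinates, whose origin is the TCP and whose axes are the flange's). Camera axes: x right, y up, looking along -z (the intrinsics and any distortion apply to the point x, -y, -z); pixel columns grow to the right and rows downward; lengths in m; the calibration is good to about 2 mm. A picture is of the moment at which its call begins: read the wrist's pose just before it. There is no depth.
- r.job_done(): hands the job in; it is judged then, once.
Trained networks look in a picture, given as the dict that the camera call returned (one of the last four; its "shot" number tells which), for a name from the list of things; names that differ only in an ending like _2 or _b are one class to them, and where a whole thing is asked for, a point or a joint stands for the part that bears it (a point fixed in the world has none). Each returns a list of dicts, best first, with "conf" (0 to 1); they miss things now and then, are a little off and sometimes report something else, mostly with a low value. They report only what shows in the picture. A call takes as long as a camera call.
- r.cut_out(picture, name): "mask" (420x560 bool, what is visible of it) and "box" ([centre column, centre row, width, height] as shares, 0 to 1, of the picture: columns of its width, rows of its height, round what is visible of it).
- r.landmark_of(picture, name): "at" ([row, column] as shares, 0 to 1, of the picture: columns of its width, rows of its height: a listed point, or the origin of a listed thing).
The state is a dict: "t": time; "q": joint angles; "joint_velocities": joint speeds; "joint_torque": joint torques, N m; "tcp_pos": TCP position; "orientation": TCP orientation; "force": force on the tool from outside, world axes, zero at the start; "wrist_torque": the same for the moment, N m; "gripper_width": finger opening in m; "finger_force": force on a finger pad.
Only numpy, scipy, OpenCV 4.12 (cv2) and the standard library are available. Lean on these libraries where they do the work, as an engineer would, in place of code of your own. Each camera call takes 0.05 s, during which the arm holds its last target. There are 200 camera calls.

## Working session

There is one attempt and no reset: what is moved stays moved. The work goes in short steps, Python scripts to look and compute and a shell command to move; the robot and the scene stay as the last step left them, time stands still between calls to the robot, and variables do not carry over. Pictures are saved under pics/ and viewed, at most 10 in all, crops included, and the job is handed in when it is done.

```bash
mkdir -p pics; cat > h.py <<'E'
import numpy as np, cv2
from scipy.spatial.transform import Rotation as R
from workcell import r
def cam(p,st=None):
    if 'hand_eye' in p:
        T=np.eye(4);T[:3,:3]=R.from_quat(st['orientation']).as_matrix();T[:3,3]=st['tcp_pos'];return T@np.array(p['hand_eye'])
    T=np.eye(4);T[:3,:3]=R.from_quat(p['orientation']).as_matrix();T[:3,3]=p['position'];return T
def ray(p,u,v,st=None):
    T=cam(p,st);d=np.array([(u-p['cx'])/p['fx'],-(v-p['cy'])/p['fy'],-1.]);return T[:3,3],T[:3,:3]@d
def onz(p,u,v,z,st=None):
    o,d=ray(p,u,v,st);return o+d*(z-o[2])/d[2]
def tri(rs):
    A=0;b=0
    for o,d in rs:
        d=d/np.linalg.norm(d);M=np.eye(3)-np.outer(d,d);A=A+M;b=b+M@o
    return np.linalg.solve(A,b)
def lm(p,n):
    return [(round(a['conf'],2),a['at'][1]*560,a['at'][0]*420) for a in r.landmark_of(p,n)][:2]
E
python3 - <<'E'
from h import *
s=r.read_state();print(s)
ps={k:r.get_image(k) for k in('side','top')}
for k in ps:cv2.imwrite(f'pics/{k}0.png',ps[k]['image']);print({a:b for a,b in ps[k].items() if a!='image'})
for n in ['burr_carrier','carrier_flange','grinder','grinder_rim','coffee_jar','sugar_jar','mug_1','tumbler_1','brush','teaspoon_1']:
    rs=[];o=[]
    for k in ps:
        l=lm(ps[k],n);o.append(np.round(l,2).tolist())
        if l: rs.append(ray(ps[k],l[0][1],l[0][2]))
    print(n,o,np.round(tri(rs),4) if len(rs)==2 else '', [np.round(onz(ps['top'],*l[0][1:],0),3) if (l:=lm(ps['top'],n)) else ''])
E
```

```text
{'t': 0.0, 'q': array([-1.38829767e+00,  5.28358455e-02,  1.40174413e+00,  2.16431872e-05,
        1.68861145e+00, -7.03121349e-02]), 'joint_velocities': array([-0.00146891,  0.0015146 ,  0.00023415, -0.00129141, -0.00137765,
        0.0009989 ]), 'joint_torque': array([ 3.58283148e-05, -3.81665933e+01, -3.60187948e+01, -6.85718328e-05,
        6.13244745e-03,  9.89011539e-06]), 'tcp_pos': array([ 0.13128573, -0.50802332,  0.2444631 ]), 'orientation': array([ 9.92020994e-01,  1.26070254e-01, -3.40859572e-05, -7.98731017e-04]), 'force': array([ 0.21609648, -0.12835884,  1.26903612]), 'wrist_torque': array([0.00082895, 0.07182597, 0.01028958]), 'finger_force': 0.0, 'gripper_width': 0.08543998569890957}
{'fx': 492.9447766133969, 'fy': 492.9447766133969, 'cx': 278.7512537334372, 'cy': 203.4994934934555, 'position': array([ 0.16177704, -1.06602751,  0.77673847]), 'orientation': array([ 0.48915822, -0.10092555, -0.15558508,  0.85225087]), 'shot': 1}
{'fx': 452.6489751005597, 'fy': 452.6489751005597, 'cx': 276.0204765321303, 'cy': 210.2880985208752, 'position': array([ 0.32355239, -0.045788
[... 722 characters left out ...]
r_jar [[[0.82, 225.12, 186.69]], [[0.84, 139.5, 242.09], [0.38, 317.58, 220.58]]] [0.5296 0.3192 0.012 ] [array([0.53 , 0.323, 0.   ])]
mug_1 [[[0.92, 210.78, 224.7], [0.43, 279.5, 347.8]], [[0.65, 208.32, 275.81]]] [ 0.4346  0.1304 -0.0012] [array([0.436, 0.13 , 0.   ])]
tumbler_1 [[[0.73, 331.91, 245.2], [0.69, 281.9, 348.1]], [[0.59, 288.62, 172.79]]] [ 0.7211 -0.0917  0.0064] [array([ 0.729, -0.094,  0.   ])]
brush [[[0.72, 325.08, 304.71], [0.57, 378.9, 334.19]], [[0.6, 360.98, 216.72], [0.53, 208.99, 278.21]]] [ 0.5968 -0.2952 -0.0007] [array([ 0.598, -0.295,  0.   ])]
teaspoon_1 [[[0.39, 197.68, 208.4]], [[0.59, 164.98, 286.1]]] [ 0.4155  0.2478 -0.0087] [array([0.409, 0.247, 0.   ])]
```

View pics/top0.png

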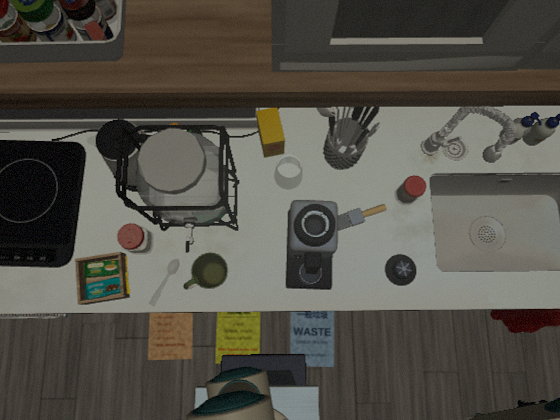

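View pics/side0.png

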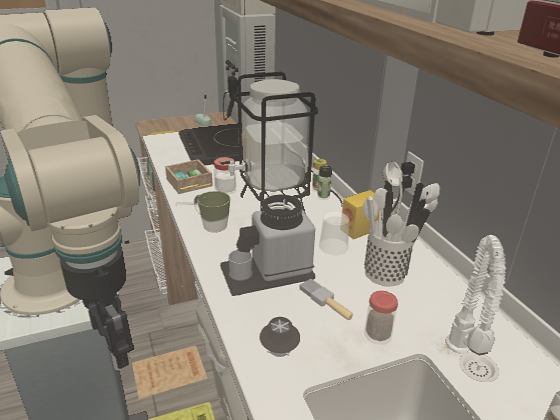

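```bash
python3 -m pendant '[{"dx":0.045,"dy":-0.006},{"dx":0.09,"dy":-0.012},{"dx":0.135,"dy":-0.018},{"dx":0.18,"dy":-0.024},{"dx":0.225,"dy":-0.03},{"dx":0.27,"dy":-0.036},{"dx":0.315,"dy":-0.042},{"dx":0.333,"dy":-0.044},{"dx":0.333,"dy":-0.044},{"dx":0.333,"dy":-0.044}]' 25
cat > w.py <<'E'
from h import *
import sys
s=r.read_state();p=r.get_image('wrist');cv2.imwrite(f'pics/{sys.argv[1]}.png',p['image'])
print(np.round(s['tcp_pos'],4),np.round(R.from_quat(s['orientation']).as_matrix(),4).tolist(),np.round(p['hand_eye'],3).tolist(),p['fx'],p['cx'],p['cy'])
for n,z in eval(sys.argv[2]).items():
    for l in lm(p,n): print(n,l,np.round(onz(p,l[1],l[2],z,s),4))
    for m in r.cut_out(p,n)[:2]:
        b=np.array(m['box'])*[560,420,560,420]; print('  mask',round(m['conf'],2),b.round(1),np.round(onz(p,b[0],b[1],z,s),4))
E
python3 w.py w1 "{'burr_carrier':0,'carrier_flange':.032}"
```

```text
[ 0.1313 -0.5083  0.2453] [[0.9682, 0.2501, 0.0], [0.2501, -0.9682, -0.0], [0.0, 0.0, -1.0]] [[0.001, 0.959, 0.282, 0.072], [1.0, -0.001, 0.001, -0.0], [0.001, 0.282, -0.959, -0.128], [0.0, 0.0, 0.0, 1.0]] 297.1521754584059 279.4614960618541 206.3232351070172schema error: expected keys dx, dy, dz, ax, ay, az, jaw
```

View pics/w1.png

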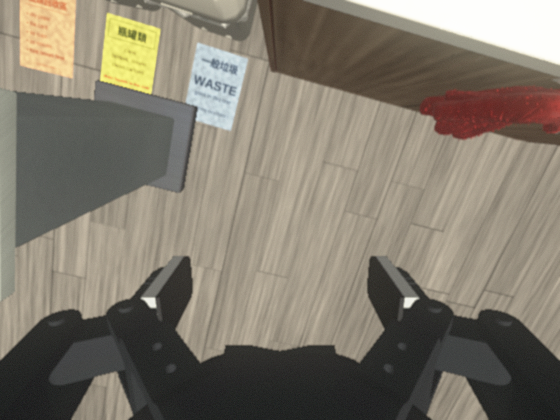

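The arm did not move because the rows need every key. The picture shows only the floor and the jaws at about (170,280) and (390,280).

```bash
python3 -m pendant '[{"dx":0.045,"dy":-0.006,"dz":0,"ax":0,"ay":0,"az":0,"jaw":0.085},{"dx":0.09,"dy":-0.012,"dz":0,"ax":0,"ay":0,"az":0,"jaw":0.085},{"dx":0.135,"dy":-0.018,"dz":0,"ax":0,"ay":0,"az":0,"jaw":0.085},{"dx":0.18,"dy":-0.024,"dz":0,"ax":0,"ay":0,"az":0,"jaw":0.085},{"dx":0.225,"dy":-0.03,"dz":0,"ax":0,"ay":0,"az":0,"jaw":0.085},{"dx":0.27,"dy":-0.036,"dz":0,"ax":0,"ay":0,"az":0,"jaw":0.085},{"dx":0.315,"dy":-0.042,"dz":0,"ax":0,"ay":0,"az":0,"jaw":0.085},{"dx":0.333,"dy":-0.044,"dz":0,"ax":0,"ay":0,"az":0,"jaw":0.085},{"dx":0.333,"dy":-0.044,"dz":0,"ax":0,"ay":0,"az":0,"jaw":0.085},{"dx":0.333,"dy":-0.044,"dz":0,"ax":0,"ay":0,"az":0,"jaw":0.085}]' 25
python3 w.py w2 "{'burr_carrier':0,'carrier_flange':.032}"
```

```text
t: 2.85
tcp_pos: [0.4423, -0.3827, 0.2451]
orientation: [0.992, 0.126, -0.0, -0.0]
force: [-0.6, 0.3, 0.3]
gripper_width: 0.0849
finger_force: 0.0
[ 0.4423 -0.3827  0.2451] [[0.9682, 0.2502, -0.0007], [0.2502, -0.9682, -0.0001], [-0.0007, -0.0001, -1.0]] [[0.001, 0.959, 0.282, 0.072], [1.0, -0.001, 0.001, -0.0], [0.001, 0.282, -0.959, -0.128], [0.0, 0.0, 0.0, 1.0]] 297.1521754584059 279.4614960618541 206.3232351070172
burr_carrier (0.73, 279.216, 175.602) [ 0.4452 -0.381   0.    ]
  mask 0.89 [282.9 181.1  70.2  72.3] [ 0.4396 -0.3873  0.    ]
carrier_flange (0.79, 279.496, 181.398) [ 0.4444 -0.3816  0.032 ]
  mask 0.9 [279.4 178.8  68.7  73.6] [ 0.4474 -0.3808  0.032 ]
```

View pics/w2.png

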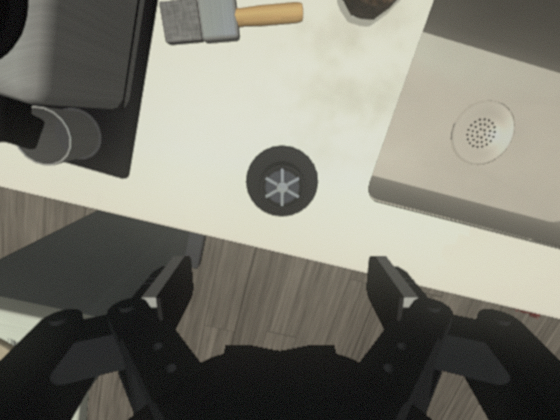

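The carrier's flange disc is centred near (282,181) and its star-shaped top near (282,186). I'll descend halfway and recheck.

```bash
python3 -m pendant '[{"dx":0.001,"dy":-0.001,"dz":0.04,"ax":0,"ay":0,"az":0,"jaw":0.085},{"dx":0.002,"dy":-0.001,"dz":0.08,"ax":0,"ay":0,"az":0,"jaw":0.085},{"dx":0.002,"dy":-0.001,"dz":0.115,"ax":0,"ay":0,"az":0,"jaw":0.085},{"dx":0.002,"dy":-0.001,"dz":0.115,"ax":0,"ay":0,"az":0,"jaw":0.085},{"dx":0.002,"dy":-0.001,"dz":0.115,"ax":0,"ay":0,"az":0,"jaw":0.085}]'
python3 w.py w3 "{'burr_carrier':0,'carrier_flange':.032}"
```

```text
t: 3.6
tcp_pos: [0.4442, -0.3814, 0.1313]
orientation: [0.992, 0.126, 0.0, 0.0]
force: [-0.0, -0.1, -0.2]
gripper_width: 0.085
finger_force: 0.0
[ 0.4442 -0.3814  0.1313] [[0.9684, 0.2494, 0.0001], [0.2494, -0.9684, -0.0002], [0.0001, 0.0003, -1.0]] [[0.001, 0.959, 0.282, 0.072], [1.0, -0.001, 0.001, -0.0], [0.001, 0.282, -0.959, -0.128], [0.0, 0.0, 0.0, 1.0]] 297.1521754584059 279.4614960618541 206.3232351070172
  mask 0.63 [283.8 210.8 107.3 103.7] [ 0.4373 -0.3868  0.    ]
carrier_flange (0.64, 282.912, 210.20999999999998) [ 0.4471 -0.3831  0.032 ]
  mask 0.81 [282.7 211.5 104.2 105.4] [ 0.446  -0.3832  0.032 ]
```

View pics/w3.png

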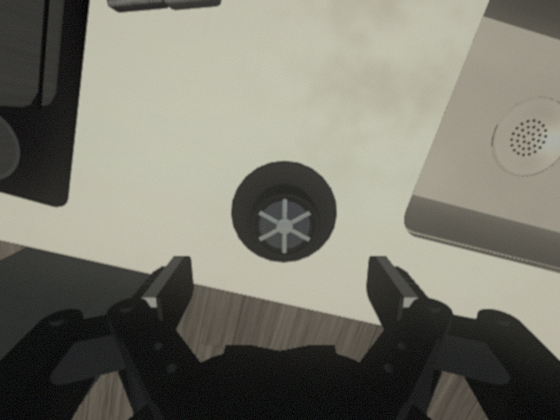

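The flange disc is centred at about (284,211) and the star at about (285,226).

```bash
python3 - <<'E'
from h import *
s=r.read_state();p=r.get_image('wrist')
M=R.from_quat(s['orientation']).as_matrix()
for u,v,z in((284.5,226,.067),(284.3,211.5,.037)):
    x=onz(p,u,v,z,s);print(x,M.T@(x-s['tcp_pos']))
E
```

```text
[ 0.44726378 -0.38456032  0.067     ] [0.00128808 0.00309621 0.06561006]
[ 0.44851788 -0.38463608  0.037     ] [0.00242708 0.0033856  0.09561335]
```

```bash
python3 -m pendant '[{"dx":0.0018,"dy":0.003,"dz":0.03,"ax":0,"ay":0,"az":0,"jaw":0.085},{"dx":0.0018,"dy":0.003,"dz":0.055,"ax":0,"ay":0,"az":0,"jaw":0.085},{"dx":0.0018,"dy":0.003,"dz":0.075,"ax":0,"ay":0,"az":0,"jaw":0.085},{"dx":0.0018,"dy":0.003,"dz":0.075,"ax":0,"ay":0,"az":0,"jaw":0.06},{"dx":0.0018,"dy":0.003,"dz":0.075,"ax":0,"ay":0,"az":0,"jaw":0.052},{"dx":0.0018,"dy":0.003,"dz":0.075,"ax":0,"ay":0,"az":0,"jaw":0.04},{"dx":0.0018,"dy":0.003,"dz":0.075,"ax":0,"ay":0,"az":0,"jaw":0.04},{"dx":0.0018,"dy":0.003,"dz":0.075,"ax":0,"ay":0,"az":0,"jaw":0.04},{"dx":0.0018,"dy":0.003,"dz":0.075,"ax":0,"ay":0,"az":0,"jaw":0.04},{"dx":0.0018,"dy":0.003,"dz":0.075,"ax":0,"ay":0,"az":0,"jaw":0.04}]' 25
```

```text
t: 4.9
tcp_pos: [0.4477, -0.3841, 0.0573]
orientation: [0.992, 0.126, 0.001, 0.001]
force: [-0.4, 1.6, 6.6]
gripper_width: 0.0495
finger_force: 26.9
```

```bash
python3 -m pendant '[{"dx":0,"dy":0,"dz":-0.02,"ax":0,"ay":0,"az":0,"jaw":0.04},{"dx":0,"dy":0,"dz":-0.06,"ax":0,"ay":0,"az":0,"jaw":0.04},{"dx":0,"dy":0,"dz":-0.1,"ax":0,"ay":0,"az":0,"jaw":0.04},{"dx":0,"dy":0,"dz":-0.14,"ax":0,"ay":0,"az":0,"jaw":0.04},{"dx":0,"dy":0,"dz":-0.18,"ax":0,"ay":0,"az":0,"jaw":0.04},{"dx":0,"dy":0,"dz":-0.22,"ax":0,"ay":0,"az":0,"jaw":0.04},{"dx":0,"dy":0,"dz":-0.253,"ax":0,"ay":0,"az":0,"jaw":0.04},{"dx":0,"dy":0,"dz":-0.253,"ax":0,"ay":0,"az":0,"jaw":0.04},{"dx":0,"dy":0,"dz":-0.253,"ax":0,"ay":0,"az":0,"jaw":0.04}]'
python3 -m pendant '[{"dx":0.008,"dy":-0.035,"dz":0,"ax":0,"ay":0,"az":0,"jaw":0.04},{"dx":0.016,"dy":-0.075,"dz":0,"ax":0,"ay":0,"az":0,"jaw":0.04},{"dx":0.024,"dy":-0.115,"dz":0,"ax":0,"ay":0,"az":0,"jaw":0.04},{"dx":0.032,"dy":-0.155,"dz":0,"ax":0,"ay":0,"az":0,"jaw":0.04},{"dx":0.044,"dy":-0.19,"dz":0,"ax":0,"ay":0,"az":0,"jaw":0.04},{"dx":0.044,"dy":-0.205,"dz":0,"ax":0,"ay":0,"az":0,"jaw":0.04},{"dx":0.044,"dy":-0.205,"dz":0,"ax":0,"ay":0,"az":0,"jaw":0.04},{"dx":0.044,"dy":-0.205,"dz":0,"ax":0,"ay":0,"az":0,"jaw":0.04}]'
python3 w.py w4 "{'grinder_rim':.2,'grinder':.2}"
```

```text
t: 5.8
tcp_pos: [0.4469, -0.3835, 0.308]
orientation: [0.992, 0.126, 0.0, 0.0]
force: [-0.6, -0.8, -3.3]
gripper_width: 0.0489
finger_force: 26.9
t: 6.6
tcp_pos: [0.438, -0.1744, 0.3071]
orientation: [0.992, 0.126, -0.001, -0.0]
force: [-0.4, 0.2, -1.8]
gripper_width: 0.049
finger_force: 27.0
[ 0.438  -0.1744  0.3071] [[0.9682, 0.25, -0.0019], [0.25, -0.9682, 0.0003], [-0.0017, -0.0007, -1.0]] [[0.001, 0.959, 0.282, 0.072], [1.0, -0.001, 0.001, -0.0], [0.001, 0.282, -0.959, -0.128], [0.0, 0.0, 0.0, 1.0]] 297.1521754584059 279.4614960618541 206.3232351070172
grinder_rim (0.93, 277.424, 70.518) [ 0.5401 -0.1459  0.2   ]
  mask 0.78 [281.3  98.1 162.5 191.3] [ 0.5226 -0.1534  0.2   ]
grinder (0.67, 280.504, 91.896) [ 0.5266 -0.1517  0.2   ]
grinder (0.63, 505.288, 56.406) [ 0.59   -0.3016  0.2   ]
  mask 0.64 [281.2  96.6 156.2 192.3] [ 0.5235 -0.153   0.2   ]
```

View pics/w4.png

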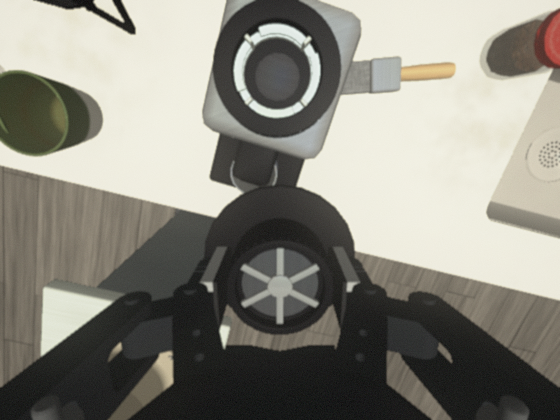

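Rim collar centred near (277,67). The held carrier's star is near (280,286).

```bash
python3 - <<'E'
from h import *
s=r.read_state();p=r.get_image('wrist');g=cv2.cvtColor(p['image'],6)
M=R.from_quat(s['orientation']).as_matrix()
# collar: dark ring; sample radial edges
def fit(c,r0,r1,sign,z):
    gb=cv2.GaussianBlur(g,(3,3),0).astype(float);P=[]
    for a in np.linspace(0,2*np.pi,120,endpoint=False):
        rr=np.arange(r0,r1,.5);xs=c[0]+rr*np.cos(a);ys=c[1]+rr*np.sin(a)
        v=cv2.remap(gb.astype(np.float32),xs.astype(np.float32)[None],ys.astype(np.float32)[None],1)[0]
        d=sign*np.gradient(v);i=d.argmax()
        if ys[i]>1 and d[i]>3:P.append((xs[i],ys[i]))
    X=np.array([onz(p,u,v,z,s)[:2] for u,v in P])
    for _ in range(6):
        A=np.c_[2*X,np.ones(len(X))];q=np.linalg.lstsq(A,(X**2).sum(1),rcond=None)[0]
        R0=np.sqrt(q[2]+q[0]**2+q[1]**2);e=abs(np.hypot(*(X-q[:2]).T)-R0);X=X[e<max(.0008,2*np.median(e))]
    w=np.r_[q[:2],z];print(w.round(4),'R',R0.round(4),len(X),e.std(),'tool',(M.T@(w-s['tcp_pos'])).round(4))
zt=s['tcp_pos'][2]
fit((277,67),54,80,1,.2); fit((277,67),35,54,1*-1,.2)
fit((280,286),40,62,-1,zt+.0097)
fit((280,258),60,90,1,zt-.020)
w=onz(p,280,286,zt+.0097,s);print(w,(M.T@(w-s['tcp_pos'])).round(4))
l=np.array([m[1:] for _ in range(3) for m in lm(r.get_image('wrist'),'grinder_rim')[:1]]);print(l)
E
```

```text
[ 0.5397 -0.1453  0.2   ] R 0.0466 81 0.00017661748480582483 tool [ 0.1058 -0.0032  0.1078]
[ 0.5388 -0.1456  0.2   ] R 0.0315 102 0.00016642382066421382 tool [ 0.1048 -0.0032  0.1078]
[ 0.4397 -0.1747  0.3176] R 0.0181 25 0.00018517924675833273 tool [ 0.0015  0.0003 -0.0097]
[ 0.4336 -0.1752  0.2879] R 0.0437 73 0.0005726879225279174 tool [-0.0046 -0.0007  0.02  ]
[ 0.43837164 -0.17468247  0.31756851] [ 0.0002 -0.0001 -0.0097]
[[277.48   72.618]
 [275.912  73.416]
 [276.304  74.214]]
```

```bash
python3 -m pendant '[{"dx":0.035,"dy":-0.001,"dz":0,"ax":0,"ay":0,"az":0,"jaw":0.04},{"dx":0.075,"dy":-0.0032,"dz":0,"ax":0,"ay":0,"az":0,"jaw":0.04},{"dx":0.105,"dy":-0.0032,"dz":0.015,"ax":0,"ay":0,"az":0,"jaw":0.04},{"dx":0.105,"dy":-0.0032,"dz":0.035,"ax":0,"ay":0,"az":0,"jaw":0.04},{"dx":0.105,"dy":-0.0032,"dz":0.035,"ax":0,"ay":0,"az":0,"jaw":0.04},{"dx":0.105,"dy":-0.0032,"dz":0.035,"ax":0,"ay":0,"az":0,"jaw":0.04}]'
python3 - <<'E'
from h import *
s=r.read_state();print(s['q'].round(3),s['force'].round(2),s['wrist_torque'].round(3))
ims=[]
for k,c in(('wrist',None),('side',None),('top',None)):
    p=r.get_image(k);im=p['image']
    if k=='wrist':ims.append(cv2.resize(im[130:340,140:420],(500,375)))
    if k=='side':ims.append(cv2.resize(im[130:250,215:335],(300,300)))
    if k=='top':ims.append(cv2.resize(im[180:260,280:360],(300,300)))
c=np.zeros((600,800,3),np.uint8);c[:375,:500]=ims[0];c[:300,500:]=ims[1];c[300:,500:]=ims[2]
cv2.imwrite('pics/c1.png',c)
E
```

```text
t: 7.8
tcp_pos: [0.5389, -0.1446, 0.2736]
orientation: [0.992, 0.126, -0.0, -0.0]
force: [0.1, 0.2, -1.2]
gripper_width: 0.0492
finger_force: 27.0
[-0.328  0.141  1.25  -0.     1.751  0.99 ] [ 0.08  0.18 -1.18] [0.005 0.02  0.005]
```

View pics/c1.png

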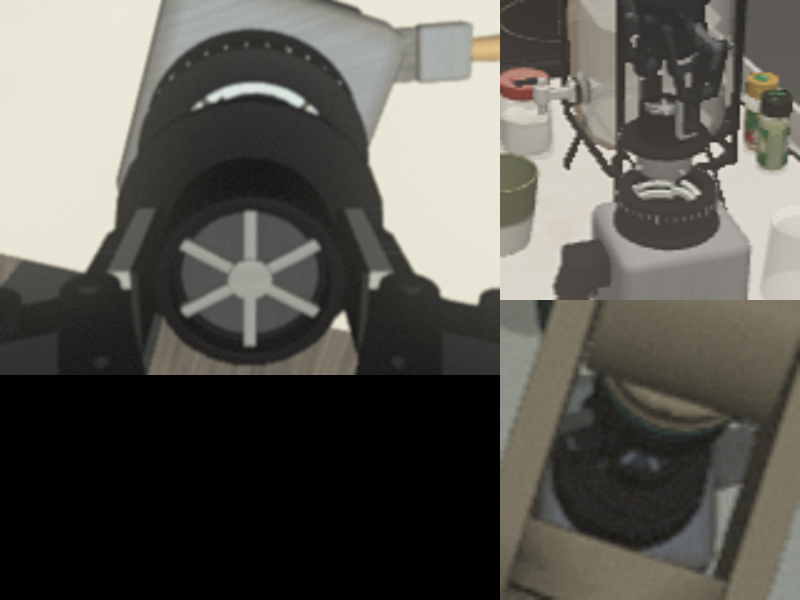

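The carrier hangs just over the mouth. In the wrist crop the star column (250) matches the rim centre (about 252).

```bash
python3 -m pendant '[{"dx":0,"dy":0,"dz":0.007,"ax":0,"ay":0,"az":0,"jaw":0.04},{"dx":0,"dy":0,"dz":0.014,"ax":0,"ay":0,"az":0,"jaw":0.04},{"dx":0,"dy":0,"dz":0.02,"ax":0,"ay":0,"az":0,"jaw":0.04},{"dx":0,"dy":0,"dz":0.025,"ax":0,"ay":0,"az":0,"jaw":0.04},{"dx":0,"dy":0,"dz":0.025,"ax":0,"ay":0,"az":0,"jaw":0.04}]'; python3 -c "
from h import *
s=r.read_state();print(s['force'].round(2),s['wrist_torque'].round(3))"
```

```text
t: 8.45
tcp_pos: [0.5392, -0.1445, 0.2486]
orientation: [0.992, 0.126, 0.0, 0.0]
force: [0.6, 0.6, 1.9]
gripper_width: 0.0495
finger_force: 27.4
[0.63 0.61 1.9 ] [0.11  0.187 0.01 ]
```

```bash
python3 -m pendant '[{"dx":0,"dy":0,"dz":-0.003,"ax":0,"ay":0,"az":0,"jaw":0.04},{"dx":0.0011,"dy":0.0011,"dz":-0.003,"ax":0,"ay":0,"az":0,"jaw":0.04},{"dx":0.0011,"dy":0.0011,"dz":-0.001,"ax":0,"ay":0,"az":0,"jaw":0.04},{"dx":0.0011,"dy":0.0011,"dz":0.001,"ax":0,"ay":0,"az":0,"jaw":0.04},{"dx":0.0011,"dy":0.0011,"dz":0.002,"ax":0,"ay":0,"az":0,"jaw":0.04},{"dx":0.0011,"dy":0.0011,"dz":0.002,"ax":0,"ay":0,"az":0,"jaw":0.04}]'; python3 -c "
from h import *
s=r.read_state();print(s['force'].round(2),s['wrist_torque'].round(3))"
```

```text
t: 9.05
tcp_pos: [0.5406, -0.1453, 0.2458]
orientation: [0.992, 0.126, -0.0, -0.0]
force: [2.2, 0.4, -3.6]
gripper_width: 0.0493
finger_force: 27.0
[ 2.23  0.41 -3.6 ] [-0.038 -0.443 -0.026]
```

```bash
python3 -m pendant '[{"dx":0.0007,"dy":0.0002,"dz":0,"ax":0,"ay":0,"az":0,"jaw":0.04},{"dx":0.0007,"dy":0.0002,"dz":0.001,"ax":0,"ay":0,"az":0,"jaw":0.04},{"dx":0.0007,"dy":0.0002,"dz":0.002,"ax":0,"ay":0,"az":0,"jaw":0.04},{"dx":0.0007,"dy":0.0002,"dz":0.002,"ax":0,"ay":0,"az":0,"jaw":0.04}]'; python3 -c "
from h import *
s=r.read_state();print(s['force'].round(2),s['wrist_torque'].round(3))"
```

```text
t: 9.45
tcp_pos: [0.5412, -0.1454, 0.2443]
orientation: [0.992, 0.126, 0.0, 0.0]
force: [0.4, 0.6, -1.7]
gripper_width: 0.0494
finger_force: 27.0
[ 0.43  0.58 -1.71] [-0.003 -0.257  0.018]
```

```bash
python3 -m pendant '[{"dx":0,"dy":0,"dz":0.001,"ax":0,"ay":0,"az":0,"jaw":0.04},{"dx":0,"dy":0,"dz":0.002,"ax":0,"ay":0,"az":0,"jaw":0.04},{"dx":0,"dy":0,"dz":0.002,"ax":0,"ay":0,"az":0,"jaw":0.04}]'; python3 -c "
from h import *
s=r.read_state();print(s['force'].round(2),s['wrist_torque'].round(3))"
python3 -m pendant '[{"dx":0,"dy":0,"dz":0.001,"ax":0,"ay":0,"az":0,"jaw":0.04},{"dx":0,"dy":0,"dz":0.002,"ax":0,"ay":0,"az":0,"jaw":0.04},{"dx":0,"dy":0,"dz":0.002,"ax":0,"ay":0,"az":0,"jaw":0.04}]'; python3 -c "
from h import *
s=r.read_state();print(s['force'].round(2),s['wrist_torque'].round(3))"
```

```text
t: 9.75
tcp_pos: [0.5412, -0.1454, 0.2423]
orientation: [0.992, 0.126, 0.0, 0.0]
force: [2.0, -1.0, -1.0]
gripper_width: 0.049
finger_force: 27.1
[ 2.03 -1.03 -1.03] [ 0.023 -0.285 -0.04 ]
t: 10.05
tcp_pos: [0.5412, -0.1454, 0.2402]
orientation: [0.992, 0.126, 0.0, 0.0]
force: [0.3, -0.2, -1.9]
gripper_width: 0.0492
finger_force: 27.1
[ 0.29 -0.24 -1.88] [-0.016 -0.322 -0.011]
```

```bash
python3 -m pendant '[{"dx":0,"dy":0,"dz":0.001,"ax":0,"ay":0,"az":0,"jaw":0.04},{"dx":0,"dy":0,"dz":0.002,"ax":0,"ay":0,"az":0,"jaw":0.04},{"dx":0,"dy":0,"dz":0.002,"ax":0,"ay":0,"az":0,"jaw":0.04}]'; python3 -c "
from h import *
s=r.read_state();print(s['force'].round(2),s['wrist_torque'].round(3))"
python3 -m pendant '[{"dx":0,"dy":0,"dz":0.001,"ax":0,"ay":0,"az":0,"jaw":0.04},{"dx":0,"dy":0,"dz":0.0015,"ax":0,"ay":0,"az":0,"jaw":0.04},{"dx":0,"dy":0,"dz":0.0015,"ax":0,"ay":0,"az":0,"jaw":0.04}]'; python3 -c "
from h import *
s=r.read_state();print(s['force'].round(2),s['wrist_torque'].round(3))"
```

```text
t: 10.35
tcp_pos: [0.5413, -0.1453, 0.2382]
orientation: [0.992, 0.126, 0.0, 0.0]
force: [1.7, 0.5, -1.3]
gripper_width: 0.0488
finger_force: 27.2
[ 1.71  0.48 -1.29] [ 0.076 -0.452  0.06 ]
t: 10.65
tcp_pos: [0.5415, -0.1453, 0.2376]
orientation: [0.992, 0.126, 0.001, 0.0]
force: [2.9, 1.1, 4.2]
gripper_width: 0.0492
finger_force: 27.6
[2.86 1.11 4.23] [ 0.312 -0.457 -0.028]
```

```bash
python3 -m pendant '[{"dx":0.0004,"dy":0,"dz":-0.0002,"ax":0,"ay":0,"az":-0.05,"jaw":0.04},{"dx":0.0004,"dy":0,"dz":-0.0004,"ax":0,"ay":0,"az":-0.1,"jaw":0.04},{"dx":0.0004,"dy":0,"dz":-0.0006,"ax":0,"ay":0,"az":-0.15,"jaw":0.04},{"dx":0.0004,"dy":0,"dz":-0.0008,"ax":0,"ay":0,"az":-0.2,"jaw":0.04},{"dx":0.0004,"dy":0,"dz":-0.0008,"ax":0,"ay":0,"az":-0.2,"jaw":0.04}]'; python3 -c "
from h import *
s=r.read_state();print(s['tcp_pos'].round(5),s['q'][5],s['force'].round(2),s['wrist_torque'].round(3))"
```

```text
t: 11.15
tcp_pos: [0.5415, -0.145, 0.2384]
orientation: [0.974, 0.225, 0.0, -0.0]
force: [1.2, 1.7, 5.2]
gripper_width: 0.0489
finger_force: 27.7
[ 0.54151 -0.14501  0.23836] 0.7886436643299947 [1.21 1.67 5.15] [ 0.435 -0.093  0.052]
```

```bash
python3 -m pendant '[{"dx":0.0001,"dy":-0.0003,"dz":-0.0002,"ax":0,"ay":0,"az":-0.05,"jaw":0.04},{"dx":0.0001,"dy":-0.0003,"dz":-0.0004,"ax":0,"ay":0,"az":-0.1,"jaw":0.04},{"dx":0.0001,"dy":-0.0003,"dz":-0.0006,"ax":0,"ay":0,"az":-0.15,"jaw":0.04},{"dx":0.0001,"dy":-0.0003,"dz":-0.0008,"ax":0,"ay":0,"az":-0.2,"jaw":0.04},{"dx":0.0001,"dy":-0.0003,"dz":-0.0008,"ax":0,"ay":0,"az":-0.2,"jaw":0.04}]'; python3 -c "
from h import *
s=r.read_state();print(s['tcp_pos'].round(5),s['q'][5],s['force'].round(2),s['wrist_torque'].round(3))"
```

```text
t: 11.65
tcp_pos: [0.5413, -0.1445, 0.2391]
orientation: [0.947, 0.321, -0.0, -0.0]
force: [-0.8, 2.6, 4.7]
gripper_width: 0.049
finger_force: 27.7
[ 0.54127 -0.14449  0.23911] 0.589221258090498 [-0.81  2.56  4.7 ] [0.529 0.12  0.043]
```

```bash
python3 -m pendant '[{"dx":0.0003,"dy":-0.0004,"dz":-0.0002,"ax":0,"ay":0,"az":-0.05,"jaw":0.04},{"dx":0.0003,"dy":-0.0004,"dz":-0.0004,"ax":0,"ay":0,"az":-0.1,"jaw":0.04},{"dx":0.0003,"dy":-0.0004,"dz":-0.0006,"ax":0,"ay":0,"az":-0.15,"jaw":0.04},{"dx":0.0003,"dy":-0.0004,"dz":-0.0008,"ax":0,"ay":0,"az":-0.2,"jaw":0.04},{"dx":0.0003,"dy":-0.0004,"dz":-0.0008,"ax":0,"ay":0,"az":-0.2,"jaw":0.04}]'; python3 -c "
from h import *
s=r.read_state();print(s['tcp_pos'].round(5),s['q'][5],s['force'].round(2),s['wrist_torque'].round(3))"
```

```text
t: 12.15
tcp_pos: [0.541, -0.1442, 0.2382]
orientation: [0.91, 0.414, -0.001, -0.001]
force: [0.3, 1.7, -2.8]
gripper_width: 0.0493
finger_force: 27.1
[ 0.54104 -0.1442   0.23821] 0.3910712036609486 [ 0.33  1.66 -2.85] [ 0.399 -0.123 -0.05 ]
```

The force has fallen to the free-hanging weight and z has dropped, so the lugs are over the gap. I'll follow it down.

```bash
python3 -m pendant '[{"dx":0,"dy":0,"dz":0.001,"ax":0,"ay":0,"az":0,"jaw":0.04},{"dx":0,"dy":0,"dz":0.002,"ax":0,"ay":0,"az":0,"jaw":0.04},{"dx":0,"dy":0,"dz":0.002,"ax":0,"ay":0,"az":0,"jaw":0.04}]'; python3 -c "
from h import *
s=r.read_state();print(s['tcp_pos'].round(5),s['q'][5],s['force'].round(2),s['wrist_torque'].round(3))"
python3 -m pendant '[{"dx":0,"dy":0,"dz":0.001,"ax":0,"ay":0,"az":0,"jaw":0.04},{"dx":0,"dy":0,"dz":0.002,"ax":0,"ay":0,"az":0,"jaw":0.04},{"dx":0,"dy":0,"dz":0.002,"ax":0,"ay":0,"az":0,"jaw":0.04}]'; python3 -c "
from h import *
s=r.read_state();print(s['tcp_pos'].round(5),s['q'][5],s['force'].round(2),s['wrist_torque'].round(3))"
```

```text
t: 12.45
tcp_pos: [0.5414, -0.1445, 0.2368]
orientation: [0.911, 0.413, -0.0, -0.0]
force: [1.1, 1.9, -2.6]
gripper_width: 0.0493
finger_force: 27.1
[ 0.54141 -0.14445  0.2368 ] 0.3920334818656714 [ 1.1   1.95 -2.59] [ 0.256 -0.197 -0.039]
t: 12.75
tcp_pos: [0.5415, -0.1445, 0.235]
orientation: [0.911, 0.413, -0.0, 0.0]
force: [1.1, 0.7, -2.4]
gripper_width: 0.049
finger_force: 27.1
[ 0.54149 -0.14452  0.235  ] 0.391559157883274 [ 1.12  0.69 -2.43] [ 0.145 -0.207 -0.053]
```

```bash
python3 -m pendant '[{"dx":0,"dy":0,"dz":0.001,"ax":0,"ay":0,"az":0,"jaw":0.04},{"dx":0,"dy":0,"dz":0.002,"ax":0,"ay":0,"az":0,"jaw":0.04},{"dx":0,"dy":0,"dz":0.002,"ax":0,"ay":0,"az":0,"jaw":0.04}]'; python3 -c "
from h import *
s=r.read_state();print(s['tcp_pos'].round(5),s['q'][5],s['force'].round(2),s['wrist_torque'].round(3))"
python3 -m pendant '[{"dx":0,"dy":0,"dz":0.001,"ax":0,"ay":0,"az":0,"jaw":0.04},{"dx":0,"dy":0,"dz":0.0015,"ax":0,"ay":0,"az":0,"jaw":0.04},{"dx":0,"dy":0,"dz":0.0015,"ax":0,"ay":0,"az":0,"jaw":0.04}]'; python3 -c "
from h import *
s=r.read_state();print(s['tcp_pos'].round(5),s['q'][5],s['force'].round(2),s['wrist_torque'].round(3))"
```

```text
t: 13.05
tcp_pos: [0.5415, -0.1445, 0.233]
orientation: [0.91, 0.414, -0.0, 0.0]
force: [0.2, 0.6, -1.7]
gripper_width: 0.049
finger_force: 27.1
[ 0.54151 -0.14449  0.23301] 0.3914846482310365 [ 0.19  0.64 -1.67] [ 0.153 -0.231 -0.026]
t: 13.35
tcp_pos: [0.5415, -0.1444, 0.2315]
orientation: [0.91, 0.414, -0.0, -0.0]
force: [1.3, 1.0, -2.0]
gripper_width: 0.0494
finger_force: 27.1
[ 0.54148 -0.14445  0.23154] 0.3914124428437481 [ 1.34  1.02 -1.96] [ 0.241 -0.214 -0.004]
```

```bash
python3 -m pendant '[{"dx":0,"dy":0,"dz":0.0008,"ax":0,"ay":0,"az":0,"jaw":0.04},{"dx":0,"dy":0,"dz":0.0012,"ax":0,"ay":0,"az":0,"jaw":0.04},{"dx":0,"dy":0,"dz":0.0012,"ax":0,"ay":0,"az":0,"jaw":0.04}]'; python3 -c "
from h import *
s=r.read_state();print(s['tcp_pos'].round(5),s['q'][5],s['force'].round(2),s['wrist_torque'].round(3))"
python3 -m pendant '[{"dx":0,"dy":0,"dz":0.0007,"ax":0,"ay":0,"az":0,"jaw":0.04},{"dx":0,"dy":0,"dz":0.0007,"ax":0,"ay":0,"az":0,"jaw":0.04}]'; python3 -c "
from h import *
s=r.read_state();print(s['tcp_pos'].round(5),s['q'][5],s['force'].round(2),s['wrist_torque'].round(3))"
```

```text
t: 13.65
tcp_pos: [0.5415, -0.1445, 0.2304]
orientation: [0.91, 0.414, -0.0, 0.0]
force: [1.4, 0.5, -1.4]
gripper_width: 0.0494
finger_force: 27.1
[ 0.54151 -0.14447  0.23041] 0.3914568584770966 [ 1.44  0.5  -1.36] [ 0.196 -0.223 -0.031]
t: 13.85
tcp_pos: [0.5416, -0.1444, 0.2302]
orientation: [0.91, 0.414, 0.0, 0.0]
force: [-0.2, 1.8, -0.5]
gripper_width: 0.0491
finger_force: 27.3
[ 0.54159 -0.14442  0.23016] 0.3914349973406363 [-0.24  1.81 -0.45] [ 0.307 -0.074 -0.062]
```

Seated at the bottom of the gap, about 5 mm over the rim. Now screwing forward.

```bash
python3 -m pendant '[{"dx":0,"dy":0,"dz":0.0006,"ax":0,"ay":0,"az":0.06,"jaw":0.04},{"dx":0,"dy":0,"dz":0.0009,"ax":0,"ay":0,"az":0.13,"jaw":0.04},{"dx":0,"dy":0,"dz":0.0012,"ax":0,"ay":0,"az":0.2,"jaw":0.04},{"dx":0,"dy":0,"dz":0.0015,"ax":0,"ay":0,"az":0.26,"jaw":0.04},{"dx":0,"dy":0,"dz":0.0015,"ax":0,"ay":0,"az":0.26,"jaw":0.04}]'; python3 -c "
from h import *
s=r.read_state();print(s['tcp_pos'].round(5),s['q'][5],s['force'].round(2),s['wrist_torque'].round(3))"
```

```text
t: 14.35
tcp_pos: [0.542, -0.1448, 0.2295]
orientation: [0.957, 0.292, 0.001, 0.001]
force: [1.3, -0.6, 4.0]
gripper_width: 0.0491
finger_force: 27.6
[ 0.54198 -0.14481  0.22947] 0.652036461343867 [ 1.33 -0.59  3.99] [-0.005 -0.242 -0.192]
```

```bash
python3 -m pendant '[{"dx":0,"dy":0,"dz":0.0003,"ax":0,"ay":0,"az":0.07,"jaw":0.04},{"dx":0,"dy":0,"dz":0.0005,"ax":0,"ay":0,"az":0.14,"jaw":0.04},{"dx":0,"dy":0,"dz":0.0008,"ax":0,"ay":0,"az":0.21,"jaw":0.04},{"dx":0,"dy":0,"dz":0.0011,"ax":0,"ay":0,"az":0.28,"jaw":0.04},{"dx":0,"dy":0,"dz":0.0011,"ax":0,"ay":0,"az":0.28,"jaw":0.04}]'; python3 -c "
from h import *
s=r.read_state();print(s['tcp_pos'].round(5),s['q'][5],s['force'].round(2),s['wrist_torque'].round(3))"
```

```text
t: 14.85
tcp_pos: [0.5418, -0.1449, 0.2282]
orientation: [0.988, 0.156, 0.001, 0.001]
force: [0.8, -0.5, 5.4]
gripper_width: 0.0495
finger_force: 27.7
[ 0.5418  -0.14489  0.2282 ] 0.9307344798479706 [ 0.78 -0.51  5.4 ] [-0.142 -0.13  -0.208]
```

Sinking as expected, at about 4.5 mm/rad.

```bash
python3 -m pendant '[{"dx":0,"dy":0,"dz":0.0002,"ax":0,"ay":0,"az":0.07,"jaw":0.04},{"dx":0,"dy":0,"dz":0.0005,"ax":0,"ay":0,"az":0.14,"jaw":0.04},{"dx":0,"dy":0,"dz":0.0008,"ax":0,"ay":0,"az":0.21,"jaw":0.04},{"dx":0,"dy":0,"dz":0.0011,"ax":0,"ay":0,"az":0.28,"jaw":0.04},{"dx":0,"dy":0,"dz":0.0011,"ax":0,"ay":0,"az":0.28,"jaw":0.04}]'; python3 -c "
from h import *
s=r.read_state();print(s['tcp_pos'].round(5),s['q'][5],s['force'].round(2),s['wrist_torque'].round(3))"
python3 -m pendant '[{"dx":0,"dy":0,"dz":0.0003,"ax":0,"ay":0,"az":0.07,"jaw":0.04},{"dx":0,"dy":0,"dz":0.0006,"ax":0,"ay":0,"az":0.14,"jaw":0.04},{"dx":0,"dy":0,"dz":0.0009,"ax":0,"ay":0,"az":0.21,"jaw":0.04},{"dx":0,"dy":0,"dz":0.0009,"ax":0,"ay":0,"az":0.21,"jaw":0.04}]'; python3 -c "
from h import *
s=r.read_state();print(s['tcp_pos'].round(5),s['q'][5],s['force'].round(2),s['wrist_torque'].round(3))"
```

```text
t: 15.35
tcp_pos: [0.5418, -0.1452, 0.2271]
orientation: [1.0, 0.017, 0.001, 0.001]
force: [1.5, -2.5, 4.5]
gripper_width: 0.0494
finger_force: 27.7
[ 0.54184 -0.1452   0.22708] 1.209943560383799 [ 1.52 -2.53  4.51] [-0.396 -0.266 -0.186]
t: 15.75
tcp_pos: [0.5418, -0.1457, 0.2262]
orientation: [0.996, -0.088, 0.001, 0.001]
force: [2.0, -3.8, 4.9]
gripper_width: 0.0489
finger_force: 27.7
[ 0.54184 -0.1457   0.22618] 1.4196670901156117 [ 1.98 -3.84  4.89] [-0.86  -0.308  0.003]
```

```bash
python3 -m pendant '[{"dx":0.0003,"dy":0.0005,"dz":0.0002,"ax":0,"ay":0,"az":0.06,"jaw":0.04},{"dx":0.0003,"dy":0.0005,"dz":0.0005,"ax":0,"ay":0,"az":0.12,"jaw":0.04},{"dx":0.0003,"dy":0.0005,"dz":0.0007,"ax":0,"ay":0,"az":0.17,"jaw":0.04},{"dx":0.0003,"dy":0.0005,"dz":0.0007,"ax":0,"ay":0,"az":0.17,"jaw":0.04}]'; python3 -c "
from h import *
s=r.read_state();print(s['tcp_pos'].round(5),s['q'][5],s['force'].round(2),s['wrist_torque'].round(3))"
python3 -m pendant '[{"dx":0,"dy":0,"dz":0.0002,"ax":0,"ay":0,"az":0.04,"jaw":0.04},{"dx":0,"dy":0,"dz":0.0003,"ax":0,"ay":0,"az":0.08,"jaw":0.04},{"dx":0,"dy":0,"dz":0.0003,"ax":0,"ay":0,"az":0.08,"jaw":0.04}]'; python3 -c "
from h import *
s=r.read_state();print(s['tcp_pos'].round(5),s['q'][5],s['force'].round(2),s['wrist_torque'].round(3))"
```

```text
t: 16.15
tcp_pos: [0.5418, -0.146, 0.2254]
orientation: [0.985, -0.172, 0.001, 0.001]
force: [-0.7, -4.0, 6.3]
gripper_width: 0.049
finger_force: 27.7
[ 0.54185 -0.14597  0.22544] 1.5884392747294391 [-0.72 -4.01  6.29] [-0.732 -0.015 -0.102]
t: 16.45
tcp_pos: [0.5422, -0.1464, 0.2254]
orientation: [0.977, -0.211, 0.002, 0.001]
force: [1.4, -5.7, 6.0]
gripper_width: 0.0489
finger_force: 27.7
[ 0.54216 -0.14642  0.22539] 1.6674641999346085 [ 1.39 -5.68  6.03] [-1.197 -0.228  0.295]
```

```bash
python3 -m pendant '[{"dx":0.0002,"dy":0.0005,"dz":-0.0002,"ax":0,"ay":0,"az":0.05,"jaw":0.04},{"dx":0.0002,"dy":0.0005,"dz":0,"ax":0,"ay":0,"az":0.1,"jaw":0.04},{"dx":0.0002,"dy":0.0005,"dz":0,"ax":0,"ay":0,"az":0.1,"jaw":0.04}]'; python3 - <<'E'
from h import *
s=r.read_state();print(s['tcp_pos'].round(5),s['q'][5],s['force'].round(2),s['wrist_torque'].round(3))
p=r.get_image('side');a=cv2.resize(p['image'][150:250,230:330],(400,400),interpolation=2)
w=r.get_image('wrist')['image'][120:360,140:420]
c=np.zeros((400,800,3),np.uint8);c[:,:400]=a;c[:343,400:]=cv2.resize(w,(400,343));cv2.imwrite('pics/c2.png',c)
E
```

```text
t: 16.75
tcp_pos: [0.5416, -0.1464, 0.2251]
orientation: [0.966, -0.26, 0.001, 0.001]
force: [-0.2, -4.0, 5.9]
gripper_width: 0.0494
finger_force: 28.0
[ 0.54158 -0.14638  0.2251 ] 1.7667455504224931 [-0.23 -4.04  5.86] [-0.658  0.283  0.291]
```

View pics/c2.png

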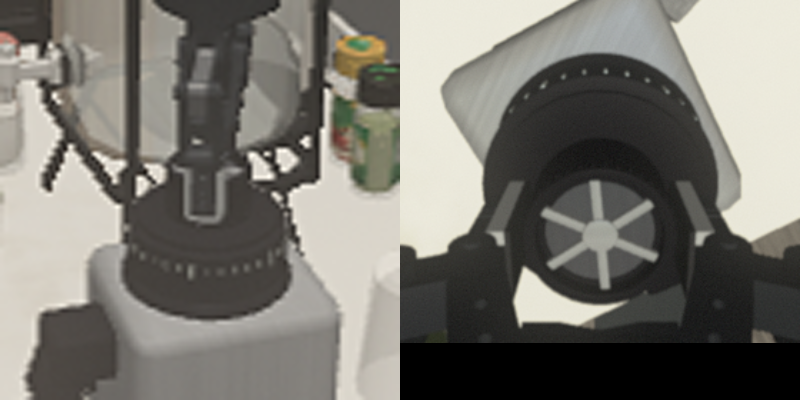

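The flange looks flush on the collar in the side crop. In the wrist crop the spokes sit about 4° off the gripper's axis, so it seems to have slipped at the stop. I'll confirm with one small turn.

```bash
python3 -m pendant '[{"dx":0,"dy":0.0004,"dz":0.0,"ax":0,"ay":0,"az":0.05,"jaw":0.04},{"dx":0,"dy":0.0004,"dz":0,"ax":0,"ay":0,"az":0.1,"jaw":0.04},{"dx":0,"dy":0.0004,"dz":0,"ax":0,"ay":0,"az":0.1,"jaw":0.04}]'; python3 - <<'E'
from h import *
s=r.read_state();print(s['tcp_pos'].round(5),s['q'][5],s['force'].round(2),s['wrist_torque'].round(3))
p=r.get_image('side');a=cv2.resize(p['image'][150:250,230:330],(400,400),interpolation=2)
w=r.get_image('wrist')['image'][120:360,140:420]
c=np.zeros((400,800,3),np.uint8);c[:,:400]=a;c[:343,400:]=cv2.resize(w,(400,343));cv2.imwrite('pics/c3.png',c)
E
```

```text
t: 17.15
tcp_pos: [0.5413, -0.1465, 0.2248]
orientation: [0.952, -0.307, 0.0, 0.001]
force: [-1.0, -3.4, 5.8]
gripper_width: 0.0487
finger_force: 28.1
[ 0.54133 -0.14651  0.22485] 1.8660562101585725 [-1.01 -3.38  5.81] [-0.521  0.241  0.313]
```

View pics/c3.png

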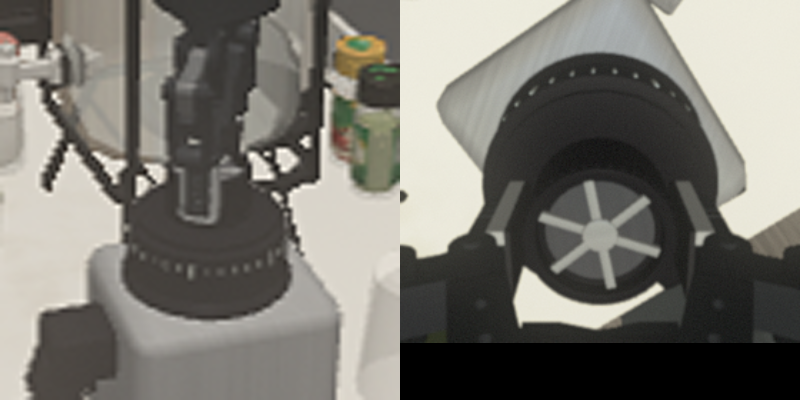

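The spokes are now about 11° off, so the whole extra turn slipped in the pads and the carrier is at the hard stop. I'll relax the press, open and lift.

```bash
python3 -m pendant '[{"dx":0,"dy":0.0003,"dz":-0.0008,"ax":0,"ay":0,"az":0,"jaw":0.04},{"dx":0,"dy":0.0003,"dz":-0.001,"ax":0,"ay":0,"az":0,"jaw":0.055},{"dx":0,"dy":0.0003,"dz":-0.001,"ax":0,"ay":0,"az":0,"jaw":0.07},{"dx":0,"dy":0.0003,"dz":-0.001,"ax":0,"ay":0,"az":0,"jaw":0.08},{"dx":0,"dy":0.0003,"dz":-0.001,"ax":0,"ay":0,"az":0,"jaw":0.08},{"dx":0,"dy":0.0003,"dz":-0.001,"ax":0,"ay":0,"az":0,"jaw":0.08},{"dx":0,"dy":0.0003,"dz":-0.02,"ax":0,"ay":0,"az":0,"jaw":0.08},{"dx":0,"dy":0.0003,"dz":-0.05,"ax":0,"ay":0,"az":0,"jaw":0.08},{"dx":0,"dy":0.0003,"dz":-0.09,"ax":0,"ay":0,"az":0,"jaw":0.08},{"dx":0,"dy":0.0003,"dz":-0.12,"ax":0,"ay":0,"az":0,"jaw":0.08},{"dx":-0.04,"dy":0.0003,"dz":-0.12,"ax":0,"ay":0,"az":0,"jaw":0.08},{"dx":-0.08,"dy":0.0003,"dz":-0.12,"ax":0,"ay":0,"az":0,"jaw":0.08}]'
python3 - <<'E'
from h import *
s=r.read_state();print(s['force'].round(2))
p=r.get_image('side');a=cv2.resize(p['image'][150:250,230:330],(400,400),interpolation=2)
w=r.get_image('wrist')['image']
c=np.zeros((400,800,3),np.uint8);c[:,:400]=a;c[:300,400:]=cv2.resize(w,(400,300));cv2.imwrite('pics/c4.png',c)
E
```

```text
t: 18.45
tcp_pos: [0.4764, -0.099, 0.3444]
orientation: [0.951, -0.309, 0.0, -0.0]
force: [0.4, -0.6, 0.3]
gripper_width: 0.0801
finger_force: 0.0
[ 0.37 -0.55  0.26]
```

View pics/c4.png

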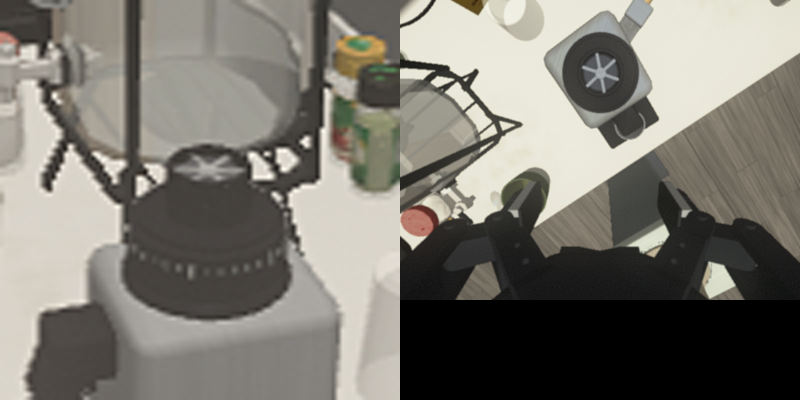

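The carrier sits flush and level on the collar (side crop, about (208,215)) and the gripper is clear. I'm handing in.

```bash
python3 -c "
from workcell import r
print(r.job_done())"
```

```text
the job is handed in; nothing more can be done
None
```

The burr carrier is screwed home to its stop and looks flush on the rim; I released it with the gripper clear, and the job was handed in at about 18.5 s.

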